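Take the red pack of wheel-nut caps off its display peg

TASK

Take the red-carded pack of wheel-nut caps off the peg rack: lift it so that its window clears the peg's upturned tip and slide it off the peg without forcing it over the tip. Set it down upright in the blue tray, without dropping it, and let go; leave the yellow-carded pack hanging where it is.

Things in the scene. Friction and masses are not known exactly. Their poses are not given: they have to be found in the camera images.
- red_pack_centre (a point): Red pack, 0.09 kg, hanging loose on either peg. Point: its centre, 77 mm from underside and top; axes as the rack's. Bottom: clear flat-based bubble of caps, 44 (x) x 60 (y) x 60 mm high. From its middle rises a red card 8 mm thick (x), 60 wide (y); window in it 32 wide, from 13 mm below centre to 27 above, its upper edge resting on the peg; above that, 50 mm of solid card to grip.
- yellow_pack_centre (a point): The other pack, same shape and sizes but with a yellow card, hanging on the rack's other peg. Point: its centre, half-way up. It stays.
- rack: Grey peg rack, fixed; origin on the bench under its crossbar, z up. Crossbar 12 mm thick, 250 long (y), top at 160 mm, open above. Pegs at y = -65 and 65 mm run level along -x, toward the robot: 10 wide, 6 high, top at z = 150, ending in an upturned tip at x = -110 to -116, 14 mm above the peg's top. Packs hang at x = -60. Foot plate 8 high, x -105 to 65, y +-130.
- tray: Blue open tray, fixed to the bench, 220 (x) by 200 (y) by 25 mm high, walls 5 mm, floor 5 mm thick. Origin at the centre of its underside, z up.
Not all that is in view belongs to the job. What is shaped like the part that bears red_pack_centre but orange is not meant.

How it is judged (in metres and radians):
On the way, in this order (a step that is already met when the one before it is completed fails the run):
1. the red pack is off its peg: its centre is more than 140 mm in front of the crossbar's middle (along the pegs), held by the fingers and its centre still over 100 mm above the bench (x of red_pack_centre in the frame of rack below -0.14 m and height (world z) of red_pack_centre above 0.1 m and contact force between the fingers and red_pack above 0.5 N), for 0.1 s.
2. still held by the fingers, the red pack is lowered over the tray until its underside is within about 20 mm of the tray floor (horizontal distance between red_pack_centre and tray below 0.11 m and z of red_pack_centre in the frame of tray below 0.102 m and contact force between the fingers and red_pack above 0.5 N), for 0.05 s.
At the end, for the whole second after the job is handed in: The red pack stands on the tray floor inside the blue tray (centre within 110 mm of the tray's centre, at standing height within 10 mm), upright within about 10 degrees, at rest and released; the yellow pack still hangs within 30 mm of where it was (horizontal distance between red_pack_centre and tray below 0.11 m and z of red_pack_centre in the frame of tray between 0.072 and 0.09 m and angle between red_pack_centre's own z axis and vertical below 0.17 rad and linear speed of red_pack below 0.03 m/s and distance of yellow_pack_centre from where it was at the start of the episode below 0.03 m); the robot touches nothing.
It fails at once if the red pack is forced against the peg or rack with more than 20 N (contact force between red_pack and rack above 20 N).
It fails at once if the yellow pack is moved by more than 60 mm (distance of yellow_pack_centre from where it was at the start of the episode above 0.06 m).
It also fails if it takes over 48 s, if anything falls off the work surface, if the arm or the gripper's body presses on something with over 40 N, if the wrist force passes 120 N, or if a joint passes its speed limit or range.

ROBOT

A 6-joint arm with a two-finger parallel gripper is mounted at the origin on the work surface. World frame = base frame: x ahead of the robot, y to its left, z up, the work surface at z = 0. Lengths are in mm, angles in rad, forces in N, time in s.
With the tool pointing down it reaches from about 375 to 900 mm from the base axis. Payload 3.1 kg.
Tool frame: the origin (TCP) lies at the very end of the fingers, on their centre line; the grasp point (between the pads) lies 19 mm behind it (manip.grip_depth is the distance from the TCP to the grasp point, in mm); z points along the fingers, y is the line along which they close (so a half turn about z gives the same grasp; the last joint's range is limited). The gripper opens to 85 mm and grips with 20 to 120 N. Pads are 22 mm wide; open, the fingers measure 114 mm over their backs; the gripper's body (76 mm by 85 mm) begins 54 mm behind the grasp point. The pads swing forward as they close: fully open they stand 13 mm farther back than shut.
Start: joints at [-1.474, 0.527, 1.433, -0, 1.181, -0.178], TCP at [170.222, -601.349, 231.31] pointing down, gripper open.
Joint ranges: [-3.08, 3.08], [-0.75, 2.2], [0.22, 2.44], [-1.43, 4.57], [0, 2.65], [-2.85, 2.85]. Speed limits (rad/s): [2.79, 2.79, 3.14, 3.14, 3.14, 3.14].

INTERFACE

Orientations are given as a unit quaternion [w, x, y, z].
In Python, from rig import monitor, cams, job, nets, manip gives the robot as it stands.
- The arm moves only by the shell command python3 -m creep 'ROWS' [FORCE]. ROWS is JSON, one flat list of numbers, 7 for each row, row after row: the finger opening in m, from 0 to 0.0854, then the shift along the world's x, y, z in m, then the turn, a rotation vector about the world's x, y, z in rad. A call has 1 to 5 rows; each row is the pose to reach, as a shift and turn from the pose commanded when the call began; what a row does not reach only later rows make up. A row lasts 1/8 s, in which the tool goes at most 62.5 mm and 10.7 degrees, less where a joint would pass 70% of its speed; a pose out of reach is approached as far as the arm can. A call with a gripper value outside its range is refused whole. The fingers move at their own pace and stop on an object; FORCE is the grip in N (left out, the last holds). Time passes only in rows, so rows that repeat a pose let the fingers close. It gives the time, the measured TCP pose, the force, the opening and the grip force at its end, in the units of the state.
- monitor.get_obs(): the state, without advancing time (a new reading comes with each control period).
- cams.read_camera(name): name is "scene" or "side" or "wrist"; returns the picture (420x560x3 uint8, red, green, blue); there is no depth.
- cams.get_calibration(name): a dict with "vfov" (degrees; the focal length in pixels is half the picture's height over the tangent of half this angle, whatever the lens; pixels are square), "cx", "cy" (the principal point, pixels), "R" (3x3) and "t" (3): a world point X has camera coordinates R X + t. Camera axes: x right, y down, z forward; pixel columns grow to the right and rows downward; lengths in mm; the calibration is good to about 2 mm. A picture is of the moment at which its call begins: read the wrist's pose just before it. get_calibration takes no time and is no camera call; for the wrist camera it gives the pose at the moment of the call.
- job.job_done(): hands the job in; it is judged then, once.
Trained networks look in the newest picture that a camera, given by its name, has taken for a name from the list of things; names that differ only in an ending like _2 or _b are one class to them, and where a whole thing is asked for, a point or a joint stands for the part that bears it (a point fixed in the world has none). Each returns a list of dicts, best first, with "conf" (0 to 1); they miss things now and then, are a little off and sometimes report something else, mostly with a low value. They report only what shows in the picture. A call takes as long as a camera call. They do not tell look-alikes from the thing itself.
- nets.boxes_of(camera, query): "bbox" ([left, top, width, height] as shares, 0 to 1, of the picture: columns of its width, rows of its height, round what is visible of it).
- nets.regions_of(camera, query): "pixels" (420x560 bool, what is visible of it) and "bbox" ([left, top, width, height] as shares, 0 to 1, of the picture: columns of its width, rows of its height, round what is visible of it).
- nets.mark_of(camera, query): "position" ([row, column] as shares, 0 to 1, of the picture: columns of its width, rows of its height: a listed point, or the origin of a listed thing).
The state is a dict: "clock": time; "q": joint angles; "dq": joint speeds; "joint_torque": joint torques, N m; "tool_pos": TCP position; "orientation": TCP orientation; "wrist_force": force on the tool from outside, world axes, zero at the start; "moment": the same for the moment, N m; "finger_gap": finger opening in mm; "gripper_force": force on a finger pad.
Only numpy, scipy, OpenCV 4.12 (cv2) and the standard library are available. Lean on these libraries where they do the work, as an engineer would, in place of code of your own. Each camera call takes 0.05 s, during which the arm holds its last target. There are 200 camera calls.

## Working session

There is one attempt and no reset: what is moved stays moved. The work goes in short steps, Python scripts to look and compute and a shell command to move; the robot and the scene stay as the last step left them, time stands still between calls to the robot, and variables do not carry over. Pictures are saved under pics/ and viewed, at most 10 in all, crops included, and the job is handed in when it is done.

```bash
mkdir -p pics; cat > h.py <<'E'
import numpy as np, cv2
from rig import monitor, cams, job, nets, manip
def K(c):
    f=210/np.tan(np.radians(c['vfov'])/2); return f
def proj(c,X):
    X=np.atleast_2d(X); p=X@np.array(c['R']).T+np.array(c['t']); f=K(c)
    return np.c_[c['cx']+f*p[:,0]/p[:,2], c['cy']+f*p[:,1]/p[:,2]]
def ray(c,u,v):
    R=np.array(c['R']);d=R.T@np.array([(u-c['cx'])/K(c),(v-c['cy'])/K(c),1]);o=-R.T@np.array(c['t']);return o,d/np.linalg.norm(d)
def tri(rs):
    A=0;b=0
    for o,d in rs:
        P=np.eye(3)-np.outer(d,d);A=A+P;b=b+P@o
    return np.linalg.solve(A,b)
def atz(r,z):
    o,d=r;return o+d*(z-o[2])/d[2]
def save(im,n): cv2.imwrite('pics/'+n,im[:,:,::-1])
E
python3 - <<'E'
from h import *
ims=[]
for n in ['scene','side']:
    im=cams.read_camera(n);c=cams.get_calibration(n);ims.append(im)
    print(n,{k:np.round(v,3).tolist() for k,v in c.items()})
    for q in ['red_pack_centre','yellow_pack_centre','rack','tray']:
        print(q,[(np.round(np.array(d['position'])*[420,560],1).tolist(),round(d['conf'],2)) for d in nets.mark_of(n,q)][:4],
        [(np.round(np.array(d['bbox'])*[560,420,560,420]).tolist(),round(d['conf'],2)) for d in nets.boxes_of(n,q)][:4])
    save(im,n+'0.png')
E
```

```text
scene {'vfov': 45.548, 'cx': 279.701, 'cy': 212.095, 'R': [[0.646, 0.763, 0.008], [0.546, -0.455, -0.703], [-0.533, 0.459, -0.711]], 't': [-404.623, -270.074, 1648.453]}
red_pack_centre [([160.8, 327.1], 0.89), ([222.3, 386.2], 0.75), ([155.2, 361.8], 0.67)] [([370.0, 195.0, 28.0, 55.0], 0.9), ([315.0, 135.0, 29.0, 56.0], 0.79), ([354.0, 133.0, 18.0, 47.0], 0.75)]
yellow_pack_centre [([176.4, 288.2], 0.83)] [([272.0, 150.0, 29.0, 57.0], 0.8)]
rack [([217.6, 315.5], 0.86)] [([258.0, 140.0, 111.0, 112.0], 0.9)]
tray [([261.9, 159.6], 0.97)] [([100.0, 213.0, 116.0, 100.0], 0.71)]
side {'vfov': 48.688, 'cx': 283.217, 'cy': 216.629, 'R': [[0.974, 0.225, -0.008], [0.145, -0.656, -0.741], [-0.172, 0.721, -0.672]], 't': [-632.767, -44.41, 1188.023]}
red_pack_centre [([171.9, 366.7], 0.9), ([143.2, 273.6], 0.86), ([129.9, 282.3], 0.56)] [([283.0, 97.0, 17.0, 60.0], 0.89), ([354.0, 138.0, 20.0, 66.0], 0.62), ([263.0, 110.0, 24.0, 58.0], 0.6)]
yellow_pack_centre [([171.2, 252.5], 0.87)] [([241.0, 137.0, 26.0, 69.0], 0.88)]
rack [([198.3, 291.2], 0.73)] [([230.0, 121.0, 96.0, 121.0], 0.89)]
tray [([324.4, 172.3], 0.94)] [([90.0, 269.0, 149.0, 108.0], 0.77)]
```

View pics/scene0.png

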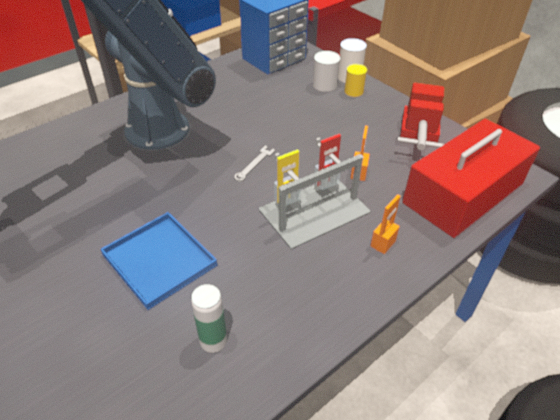

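View pics/side0.png

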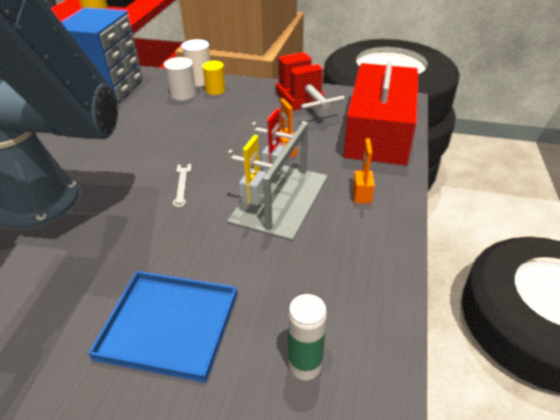

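Red candidates in the scene view are (row, col) (161,327) red card, (222,386) orange and (155,362) orange. The red card hanging on the rack next to the yellow one (288,177) is the one meant. In the side view it is at col 273, row 143. I'll check this in one crop and work out the positions.

```bash
python3 - <<'E'
from h import *
from scipy.optimize import least_squares
cs,cd=cams.get_calibration('scene'),cams.get_calibration('side')
def t(a,b): return tri([ray(cs,a[1],a[0]),ray(cd,b[1],b[0])])
red=t((160.8,327.1),(143.2,273.6));yel=t((176.4,288.2),(171.2,252.5))
rk=t((217.6,315.5),(198.3,291.2));tr=t((261.9,159.6),(324.4,172.3))
o1=t((155.2,361.8),(129.9,282.3)); o2=t((222.3,386.2),(171.9,366.7))
for n,p in zip(['red','yel','rack','tray','o1','o2'],[red,yel,rk,tr,o1,o2]): print(n,p.round(1))
d=red-yel;print('dist',np.linalg.norm(d[:2]),'dir',np.degrees(np.arctan2(d[1],d[0])))
# fit rack pose by masks: silhouette bbox/mask overlap with foot plate+crossbar
for n,c in (('scene',cs),('side',cd)):
    im=cams.read_camera(n)
    u,v=proj(c,(red+yel)/2)[0].astype(int)
    cr=im[max(v-80,0):v+90,u-90:u+120]
    big=cv2.resize(cr,None,fx=3.6 if 0 else 1.9*1,fy=1.9,interpolation=cv2.INTER_CUBIC)
    globals()[n]=big
    print(n,'origin',u-90,max(v-80,0))
h=max(scene.shape[0],side.shape[0])
P=lambda a:np.pad(a,((0,h-a.shape[0]),(0,0),(0,0)))
save(np.hstack([P(scene),P(side)]),'crop1.png')
E
```

```text
red [575.9 209.4 119.7]
yel [555.5  87.9 118. ]
rack [645.5 108.6  28.8]
tray [ 495.5 -282.5    6.8]
o1 [561.6 373.   52.5]
o2 [813.3 186.3  85.7]
dist 123.21860064799489 dir 80.46555338655023
scene origin 217 89
side origin 172 75
```

View pics/crop1.png

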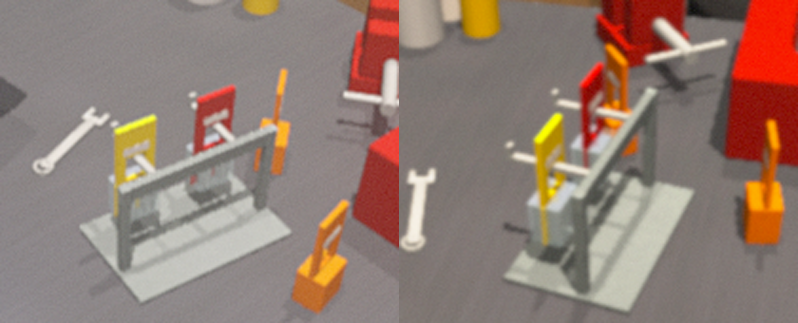

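The red card sits on the rack beside the yellow one. The two orange packs stand on the bench off the rack. Next I'll fit the rack pose from the foot-plate corners and pack marks, and get the tool orientation.

```bash
python3 - <<'E'
from h import *
from scipy.optimize import least_squares
from scipy.spatial.transform import Rotation as Ro
cs,cd=cams.get_calibration('scene'),cams.get_calibration('side')
L=np.array([[-105,-130,8],[65,-130,8],[65,130,8],[-60,65,123],[-60,-65,123.]])
S=np.array([[259.1,209],[291.7,246.9],[370.2,210.6],[327.1,160.8],[288.2,176.4]])
D=np.array([[228.8,222.4],[293,238.2],[327.3,175],[273.6,143.2],[252.5,171.2]])
W=lambda p:L@Ro.from_euler('z',p[2]).as_matrix().T+[p[0],p[1],0]
f=lambda p:np.r_[(proj(cs,W(p))-S).ravel(),(proj(cd,W(p))-D).ravel()]
r=least_squares(f,[635,140,-.16],loss='soft_l1',x_scale=[1,1,.01]);p=r.x
print(p.round(3),np.degrees(p[2]),f(p).reshape(-1,2).round(1).tolist());print(W(p)[3:].round(1))
o=monitor.get_obs();q=o['orientation'];R=Ro.from_quat([q[1],q[2],q[3],q[0]]);print(R.as_matrix().round(3),o['tool_pos'],manip.grip_depth,o['finger_gap'])
ya=R.as_matrix()[:,1];print('tool y heading',np.degrees(np.arctan2(ya[1],ya[0])))
for n,c in (('scene',cs),('side',cd)):
    cams.read_camera(n);m=nets.regions_of(n,'tray')[0]['pixels'];v,u=np.nonzero(m)
    pts=np.array([atz(ray(c,a,b),15)[:2] for a,b in zip(u,v)]);print('tray',cv2.minAreaRect(pts.astype(np.float32)))
E
```

```text
[ 6.28622e+02  1.35895e+02 -1.39000e-01] -7.936034884223021 [[-1.4, -0.1], [-0.2, 1.8], [0.0, 0.1], [0.5, 0.9], [-1.1, 2.2], [-1.7, -1.9], [0.9, -0.2], [-0.3, -1.1], [0.2, -2.1], [0.2, -0.9]]
[[578.2 208.6 123. ]
 [560.2  79.8 123. ]]
[[ 0.962  0.272 -0.   ]
 [ 0.272 -0.962  0.   ]
 [-0.    -0.    -1.   ]] [ 170.18964496 -601.34335729  231.31661493] 18.700000000000003 85.39677046639399
tool y heading -74.19882721518869
tray ((485.7159423828125, -279.0741271972656), (241.1028594970703, 207.66812133789062), 1.6034563779830933)
tray ((486.843505859375, -280.2532958984375), (231.56521606445312, 217.22958374023438), 1.0015931129455566)
```

```bash
python3 -m creep '[0.085,0.027,0.054,0.012,0,0,0.077,0.085,0.054,0.108,0.024,0,0,0.154,0.085,0.081,0.162,0.04,0,0,0.231,0.085,0.108,0.216,0.06,0,0,0.308,0.085,0.136,0.27,0.08,0,0,0.385]'
python3 -m creep '[0.085,0.027,0.054,0,0,0,0.077,0.085,0.054,0.108,0,0,0,0.154,0.085,0.081,0.162,0,0,0,0.231,0.085,0.108,0.216,0,0,0,0.308,0.085,0.136,0.27,0,0,0,0.385]'
python3 -m creep '[0.06,0.022,0.05,0,0,0,0.077,0.05,0.044,0.1,0,0,0,0.154,0.05,0.066,0.15,0,0,0,0.231,0.05,0.088,0.2,0,0,0,0.308,0.05,0.108,0.25,0,0,0,0.385]'
```

```text
clock: 1.82
tool_pos: [305.7, -331.9, 311.2]
orientation: [0.0, 0.946, 0.325, 0.0]
wrist_force: [1.1, 0.5, 0.4]
finger_gap: 84.7
gripper_force: 0.0
clock: 2.45
tool_pos: [441.8, -61.8, 310.9]
orientation: [0.001, 0.866, 0.5, 0.0]
wrist_force: [0.4, -1.1, 0.7]
finger_gap: 84.8
gripper_force: 0.0
clock: 3.08
tool_pos: [549.7, 188.2, 310.6]
orientation: [0.0, 0.754, 0.657, 0.0]
wrist_force: [1.5, -0.3, -0.1]
finger_gap: 50.1
gripper_force: 0.0
```

```bash
python3 - <<'E'
from h import *
c=cams.get_calibration('wrist');im=cams.read_camera('wrist');save(im,'w1.png')
for q in ['red_pack_centre','yellow_pack_centre','rack']:
    for d in nets.mark_of('wrist',q)[:2]: 
        v,u=np.array(d['position'])*[420,560];print(q,round(u),round(v),round(d['conf'],2),atz(ray(c,u,v),123).round(1))
h=cv2.cvtColor(im,cv2.COLOR_RGB2HSV)
m=((h[...,0]<6)|(h[...,0]>174))&(h[...,1]>150)&(h[...,2]>80)
n,l,s,ce=cv2.connectedComponentsWithStats(m.astype(np.uint8))
for i in np.argsort(-s[1:,4])[:4]+1:
    v,u=np.nonzero(l==i)
    pts=np.array([atz(ray(c,a,b),200)[:2] for a,b in zip(u,v)]);print(s[i],cv2.minAreaRect(pts.astype(np.float32)))
print('cam',(-np.array(c['R']).T@np.array(c['t'])).round(1))
E
```

```text
red_pack_centre 503 141 0.86 [781.2 203.6 123. ]
red_pack_centre 277 22 0.77 [573.8 338.9 123. ]
yellow_pack_centre 294 278 0.61 [558.2  82.8 123. ]
rack 331 197 0.83 [607.4 170.1 123. ]
[ 292  129   19   83 1110] ((574.5805053710938, 213.7523193359375), (64.13714599609375, 13.180512428283691), 81.58502197265625)
[409   0 110  16 958] ((697.39794921875, 310.7733459472656), (9.104734420776367, 74.336669921875), 82.0811996459961)
cam [558.3 256.7 453.7]
```

View pics/w1.png

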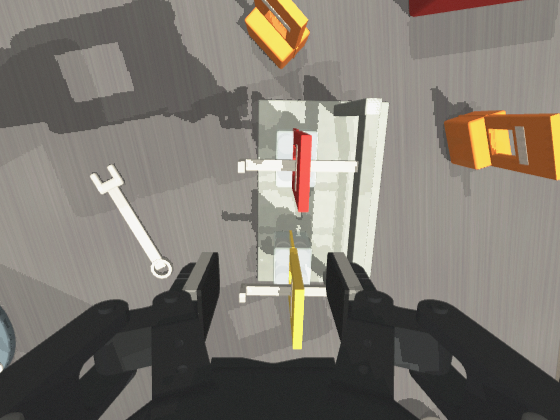

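The red card's top is at about columns 300–311, rows 130–212, centred near (577.5, 211) with heading −8°, which agrees with the earlier fit. The fingers are aligned, so I'll centre over it, descend and grip.

```bash
python3 -m creep '[0.05,0.014,0.011,-0.01,0,0,0,0.05,0.028,0.0225,-0.03,0,0,0,0.05,0.028,0.0225,-0.05,0,0,0,0.05,0.028,0.0225,-0.075,0,0,0,0.05,0.028,0.0225,-0.095,0,0,0]' 25
python3 -m creep '[0.05,0,0,-0.02,0,0,0,0.05,0,0,-0.035,0,0,0,0.05,0,0,-0.047,0,0,0,0.05,0,0,-0.047,0,0,0,0.05,0,0,-0.047,0,0,0]'
python3 - <<'E'
from h import *
for n in ('side','scene'):
    im=cams.read_camera(n)
    cr=im[90:210,200:360] if n=='side' else im[110:230,240:400]
    globals()[n]=cv2.resize(cr,None,fx=2.5,fy=2.5,interpolation=cv2.INTER_CUBIC)
save(np.hstack([side,scene]),'pre.png')
E
```

```text
clock: 3.9
tool_pos: [577.3, 207.8, 213.8]
orientation: [-0.0, 0.756, 0.655, -0.0]
wrist_force: [-0.1, 0.0, -0.2]
finger_gap: 49.9
gripper_force: 0.0
clock: 4.53
tool_pos: [577.6, 209.0, 169.1]
orientation: [0.0, 0.755, 0.656, 0.001]
wrist_force: [-0.1, 0.2, 0.8]
finger_gap: 49.6
gripper_force: 0.0
```

View pics/pre.png

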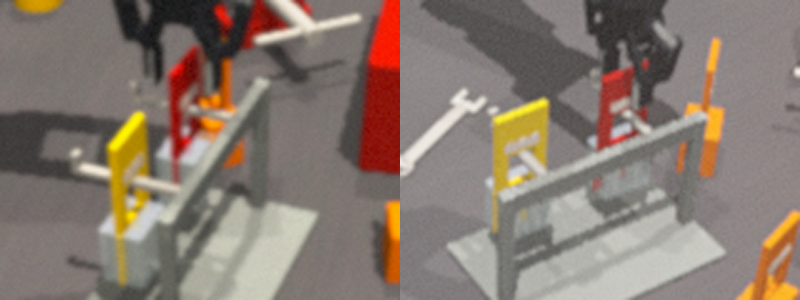

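The side view shows the fingers straddling the red card. Closing now.

```bash
python3 -m creep '[0,0,0,0,0,0,0,0,0,0,0,0,0,0,0,0,0,0,0,0,0,0,0,0,0,0,0,0,0,0,0,0,0,0,0]' 30
python3 -m creep '[0,0,0,0,0,0,0,0,0,0,0.006,0,0,0,0,0,0,0.012,0,0,0,0,0,0,0.018,0,0,0,0,0,0,0.024,0,0,0]'
```

```text
clock: 5.25
tool_pos: [577.5, 209.0, 168.9]
orientation: [0.0, 0.755, 0.656, 0.0]
wrist_force: [-0.4, 0.5, 3.1]
finger_gap: 7.3
gripper_force: 34.0
clock: 5.88
tool_pos: [577.0, 208.9, 192.9]
orientation: [-0.0, 0.755, 0.656, -0.0]
wrist_force: [0.3, -0.5, -0.3]
finger_gap: 7.5
gripper_force: 33.7
```

```bash
python3 - <<'E'
from h import *
for n in ('side','scene'):
    im=cams.read_camera(n)
    cr=im[90:180,230:350] if n=='side' else im[120:210,280:400]
    globals()[n]=cv2.resize(cr,None,fx=3.3,fy=3.3,interpolation=cv2.INTER_CUBIC)
save(np.hstack([side,scene]),'lift.png')
E
```

```text
(no output)
```

View pics/lift.png

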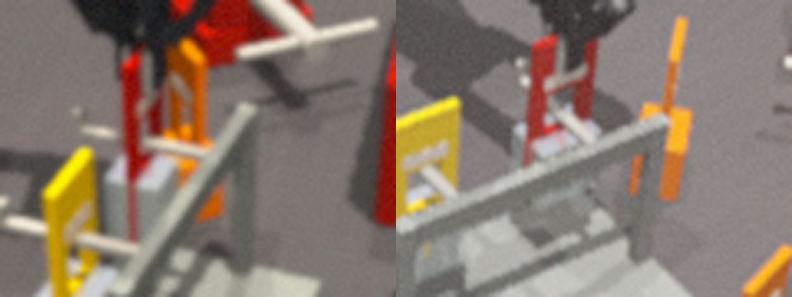

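The pack is lifted and upright, with the peg near mid-window. Sliding along the peg in −x, watching the force.

```bash
python3 -m creep '[0,-0.0099,0.0014,0,0,0,0,0,-0.0198,0.0028,0,0,0,0,0,-0.0297,0.0042,0,0,0,0,0,-0.0376,0.0053,0,0,0,0,0,-0.0376,0.0053,0,0,0,0]'
python3 -m creep '[0,-0.006,0.0008,0,0,0,0,0,-0.012,0.0017,0,0,0,0,0,-0.018,0.0025,0,0,0,0,0,-0.024,0.0034,0,0,0,0,0,-0.024,0.0034,0,0,0,0]'
```

```text
clock: 6.6
tool_pos: [538.6, 214.4, 192.5]
orientation: [-0.0, 0.755, 0.656, -0.0]
wrist_force: [0.4, 0.1, -0.6]
finger_gap: 7.4
gripper_force: 33.7
clock: 7.22
tool_pos: [514.8, 217.7, 192.5]
orientation: [-0.0, 0.755, 0.656, -0.0]
wrist_force: [0.4, -0.4, -1.8]
finger_gap: 7.6
gripper_force: 33.7
```

```bash
python3 - <<'E'
from h import *
for n in ('side','scene'):
    im=cams.read_camera(n)
    cr=im[90:180,210:330] if n=='side' else im[120:210,260:380]
    globals()[n]=cv2.resize(cr,None,fx=3.3,fy=3.3,interpolation=cv2.INTER_CUBIC)
save(np.hstack([side,scene]),'tip.png')
E
```

```text
(no output)
```

View pics/tip.png

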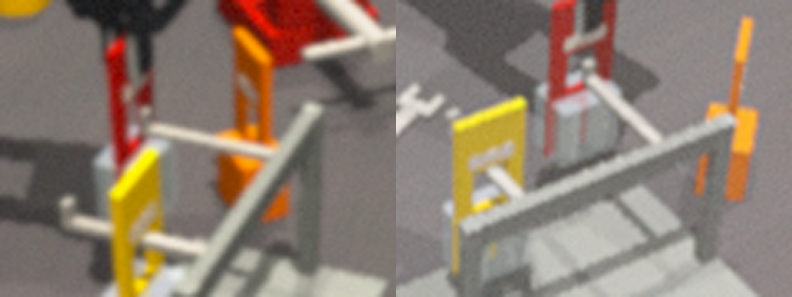

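The tip has passed through the window and there is no contact force. Continuing clear of the peg and lifting.

```bash
python3 -m creep '[0,-0.013,0.0018,0,0,0,0,0,-0.026,0.0036,0,0,0,0,0,-0.039,0.0055,0,0,0,0,0,-0.052,0.0073,0,0,0,0,0,-0.065,0.0091,0,0,0,0]'
python3 -m creep '[0,0,0,0.02,0,0,0,0,0,0,0.04,0,0,0,0,0,-0.02,0.06,0,0,0,0,0,-0.05,0.08,0,0,0,0,0,-0.09,0.08,0,0,0]'
python3 -m creep '[0,0,-0.045,0,0,0,0,0,0,-0.09,0,0,0,0,0,0.005,-0.135,0,0,0,0,0,0.01,-0.18,0,0,0,0,0,0.015,-0.225,0,0,0,0]'
python3 -m creep '[0,0.005,-0.045,0,0,0,0,0,0.01,-0.09,0,0,0,0,0,0.015,-0.13,0,0,0,0,0,0.022,-0.165,0,0,0,0,0,0.022,-0.19,0,0,0,0]'
```

```text
clock: 7.95
tool_pos: [449.4, 226.9, 192.6]
orientation: [0.0, 0.755, 0.656, 0.0]
wrist_force: [-0.2, 0.6, -0.5]
finger_gap: 7.2
gripper_force: 33.7
clock: 8.57
tool_pos: [451.2, 136.6, 274.2]
orientation: [0.001, 0.754, 0.657, 0.002]
wrist_force: [0.6, -0.2, -1.2]
finger_gap: 7.4
gripper_force: 33.7
clock: 9.2
tool_pos: [465.1, -89.3, 272.6]
orientation: [0.0, 0.755, 0.656, 0.0]
wrist_force: [0.5, -0.3, -1.6]
finger_gap: 7.4
gripper_force: 33.7
clock: 9.82
tool_pos: [487.4, -279.5, 272.3]
orientation: [0.0, 0.755, 0.656, 0.0]
wrist_force: [-0.1, 0.1, -1.5]
finger_gap: 7.4
gripper_force: 33.7
```

Over the tray. Lowering to about 12 mm above the floor, then checking.

```bash
python3 -m creep '[0,0,0,-0.04,0,0,0,0,0,0,-0.08,0,0,0,0,0,0,-0.11,0,0,0,0,0,0,-0.128,0,0,0,0,0,0,-0.133,0,0,0]'
python3 - <<'E'
from h import *
for n in ('side','scene'):
    im=cams.read_camera(n)
    cr=im[230:390,80:250] if n=='side' else im[160:320,80:250]
    globals()[n]=cv2.resize(cr,None,fx=2.3,fy=2.3,interpolation=cv2.INTER_CUBIC)
save(np.hstack([side,scene]),'tray.png')
E
```

```text
clock: 10.45
tool_pos: [486.5, -277.2, 138.3]
orientation: [-0.002, 0.755, 0.656, -0.0]
wrist_force: [-0.4, -0.3, -1.0]
finger_gap: 7.4
gripper_force: 33.6
```

View pics/tray.png

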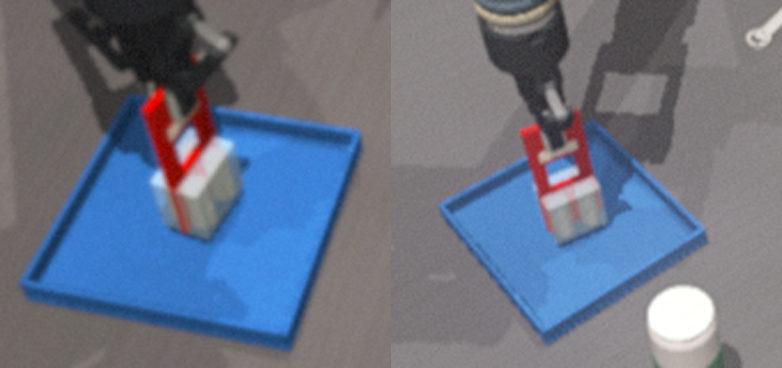

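The pack is upright near the middle of the tray. Lowering slowly to feel the floor.

```bash
python3 -m creep '[0,0,0,-0.002,0,0,0,0,0,0,-0.004,0,0,0,0,0,0,-0.006,0,0,0,0,0,0,-0.008,0,0,0,0,0,0,-0.008,0,0,0]'
python3 -m creep '[0,0,0,-0.001,0,0,0,0,0,0,-0.002,0,0,0,0,0,0,-0.002,0,0,0,0,0,0,-0.002,0,0,0]'
```

```text
clock: 11.18
tool_pos: [487.3, -278.2, 131.3]
orientation: [-0.0, 0.755, 0.656, -0.0]
wrist_force: [-0.8, 0.2, -1.7]
finger_gap: 7.7
gripper_force: 33.6
clock: 11.68
tool_pos: [487.5, -278.3, 129.5]
orientation: [-0.0, 0.755, 0.656, -0.0]
wrist_force: [-0.5, -0.4, -0.7]
finger_gap: 7.3
gripper_force: 33.6
```

```bash
python3 -m creep '[0,0,0,-0.0005,0,0,0,0,0,0,-0.001,0,0,0,0,0,0,-0.001,0,0,0,0,0,0,-0.001,0,0,0]'
python3 -m creep '[0,0,0,-0.0005,0,0,0,0,0,0,-0.001,0,0,0,0,0,0,-0.001,0,0,0,0,0,0,-0.001,0,0,0]'
```

```text
clock: 12.18
tool_pos: [487.5, -278.3, 128.5]
orientation: [-0.0, 0.755, 0.656, -0.0]
wrist_force: [0.3, -0.1, -1.2]
finger_gap: 7.4
gripper_force: 33.6
clock: 12.68
tool_pos: [487.6, -278.4, 127.9]
orientation: [0.0, 0.755, 0.656, 0.0]
wrist_force: [-0.1, 1.3, 4.1]
finger_gap: 7.5
gripper_force: 34.3
```

Floor contact at 4 N, at the height I expected. Releasing and retreating upward.

```bash
python3 -m creep '[0.012,0,0,0,0,0,0,0.02,0,0,0,0,0,0,0.035,0,0,0,0,0,0,0.05,0,0,0,0,0,0,0.05,0,0,0,0,0,0]'
python3 -m creep '[0.05,0,0,0.01,0,0,0,0.05,0,0,0.03,0,0,0,0.05,0,0,0.06,0,0,0,0.05,0,0,0.1,0,0,0,0.05,0,0,0.14,0,0,0]'
python3 -m creep '[0.05,0,0,0,0,0,0,0.05,0,0,0,0,0,0,0.05,0,0,0,0,0,0]'
python3 - <<'E'
from h import *
for n in ('side','scene'):
    im=cams.read_camera(n);c=cams.get_calibration(n)
    for q in ['red_pack_centre','yellow_pack_centre']: print(n,q,[((np.array(d['position'])*[420,560]).round(1).tolist(),round(d['conf'],2)) for d in nets.mark_of(n,q)])
    print('expected standing',proj(c,[487,-278,82]).round(1))
    cr=im[100:390,80:350] if n=='side' else im[110:320,80:350]
    globals()[n]=np.pad(cr,((0,290-cr.shape[0]),(0,0),(0,0)))
save(cv2.resize(np.hstack([side,scene]),None,fx=1.45,fy=1.45),'end.png')
E
```

```text
clock: 13.3
tool_pos: [487.5, -278.3, 127.4]
orientation: [-0.0, 0.755, 0.656, -0.0]
wrist_force: [-0.3, -0.7, -0.5]
finger_gap: 50.0
gripper_force: 0.0
clock: 13.92
tool_pos: [487.4, -278.2, 269.4]
orientation: [0.0, 0.755, 0.656, 0.0]
wrist_force: [-0.0, -0.0, -0.3]
finger_gap: 49.8
gripper_force: 0.0
clock: 14.3
tool_pos: [486.7, -277.6, 266.2]
orientation: [-0.001, 0.755, 0.656, -0.0]
wrist_force: [0.3, -0.1, 0.3]
finger_gap: 49.8
gripper_force: 0.0
side red_pack_centre [([172.3, 364.4], 0.98), ([298.6, 163.9], 0.88), ([127.7, 283.3], 0.61)]
side yellow_pack_centre [([170.6, 251.6], 0.92)]
expected standing [[162.  297.5]]
scene red_pack_centre [([240.3, 154.4], 0.76), ([155.6, 358.1], 0.6)]
scene yellow_pack_centre [([178.2, 287.6], 0.94)]
expected standing [[154.3 239. ]]
```

View pics/end.png

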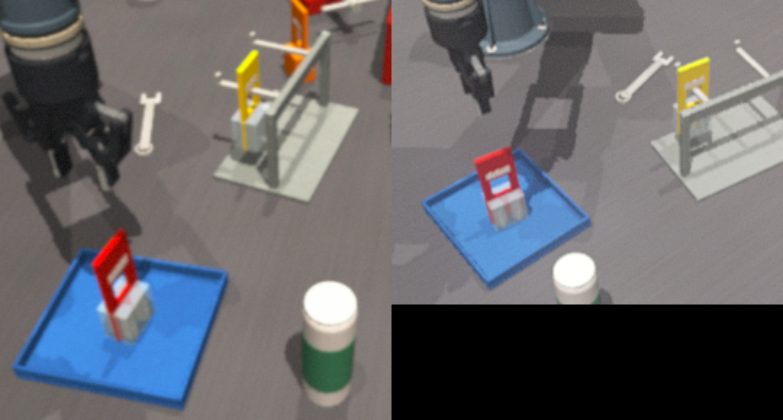

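The red pack stands upright in the tray at its expected pixels, the yellow pack still hangs in place, and the gripper is clear.

```bash
python3 -c "
from rig import job; print(job.job_done())"
```

```text
the job is handed in; nothing more can be done
None
```

The red pack is off its peg and standing upright, released, in the blue tray; the yellow pack still hangs where it was, and the job is handed in (no verdict was returned).

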